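# Pop a carton out of the spring feeder and trap it in the chute

## Robot

A 7-joint arm with a two-finger parallel gripper is mounted at the origin on the work surface. World frame = base frame: x ahead of the robot, y to its left, z up, the work surface at z = 0. Lengths are in m, angles in rad, forces in N, time in s.
With the tool pointing down it reaches from about 0.4 to 0.85 m from the base axis. Payload 10.4 kg.
Tool frame: the origin (TCP) lies between the finger pads; the fingertips stand 22 mm ahead of it and the grasp point (between the pads) lies 3 mm ahead of it; z points along the fingers, y is the line along which they close (so a half turn about z gives the same grasp; the last joint's range is limited). The gripper opens to 85 mm and grips with 20 to 120 N. Pads are 22 mm wide; open, the fingers measure 114 mm over their backs; the gripper's body (76 mm by 85 mm) begins 54 mm behind the grasp point. The pads swing forward as they close: fully open they stand 13 mm farther back than shut.
Start: joints at [1.078, 0.332, -0.065, 1.46, 0.022, 1.35, -0.088], TCP at [0.283, -0.557, 0.253] pointing down, gripper open.
Joint ranges: [-2.6, 2.6], [-0.5, 2.12], [-1.47, 1.34], [0.16, 2.42], [-1.27, 4.41], [0.06, 2.06], [-2.6, 2.6]. Speed limits (rad/s): [2.22, 2.22, 2.79, 2.79, 3.14, 3.14, 3.14].

## Interface

Orientations are given as a unit quaternion [x, y, z, w].
In Python, from workcell import manip, camera, ticket, boxes_of, outline_of gives the robot as it stands.
- The arm moves only by the tool carry_out, never from a script. Its argument "deltas" is a list of rows, each a list of 5 numbers: the shift along the tool's x, y, z as a fraction of full scale, then the turn about the tool's z as a fraction of full scale, then the opening, from -1 (shut) to 1 (fully open), so that 0 is half open. In form: [[tx, ty, tz, spin, gripper], ...]. A call has 1 to 20 rows; each row is the pose to reach, as a shift and turn from the pose commanded when the call began, along the tool's axes at that moment; what a row does not reach only later rows make up. Full scale, the value 1, is 150 mm for a shift and 30 degrees for a turn. A row lasts 1/8 s, in which the tool goes at most 62.5 mm and 10.7 degrees, less where a joint would pass 70% of its speed; a pose out of reach is approached as far as the arm can. A call with a number of a shift or a turn outside -1 to 1 is refused whole. A call with a gripper value outside its range is refused whole. The fingers move at their own pace and stop on an object; "force" is the grip in N (left out, the last holds). Time passes only in rows, so rows that repeat a pose let the fingers close. It gives the time, the measured TCP pose, the force, the opening and the grip force at its end, in the units of the state.
- manip.get_obs(): the state, without advancing time (a new reading comes with each control period).
- camera(name): name is "side" or "top" or "wrist"; returns a dict with "img" (420x560x3 uint8, red, green, blue), "depth" (420x560 float32, m along the optical axis (not along the pixel's ray), 0 where there is no reading), "vertical_fov" (degrees; the focal length in pixels is half the picture's height over the tangent of half this angle, whatever the lens; pixels are square), "cx", "cy" (the principal point, pixels), "R" (3x3) and "t" (3): a world point X has camera coordinates R X + t. Camera axes: x right, y down, z forward; pixel columns grow to the right and rows downward; lengths in m; the calibration is good to about 2 mm. The wrist camera is an equidistant fisheye: a pixel r from the principal point sees the ray r / f radians off the axis. A picture is of the moment at which its call begins.
- ticket.hand_in(): hands the job in; it is judged then, once.
Trained networks look in a picture, given as the dict that the camera call returned (one of the last four; its "shot" number tells which), for a name from the list of things; names that differ only in an ending like _2 or _b are one class to them, and where a whole thing is asked for, a point or a joint stands for the part that bears it (a point fixed in the world has none). Each returns a list of dicts, best first, with "conf" (0 to 1); they miss things now and then, are a little off and sometimes report something else, mostly with a low value. They report only what shows in the picture. A call takes as long as a camera call. They do not tell look-alikes from the thing itself.
- boxes_of(query, picture): "position" ([x, y, z] in m, in world coordinates, good to about 4 mm: the middle of the surface that is visible of it).
- outline_of(query, picture): "region" (420x560 bool, what is visible of it).
The state is a dict: "clock": time; "joint_pos": joint angles; "joint_velocities": joint speeds; "tau": joint torques, N m; "position": TCP position; "ee_rot": TCP orientation; "ft_force": force on the tool from outside, world axes, zero at the start; "torque": the same for the moment, N m; "grip_width": opening from 0.0 (shut) to 1.0 (fully open); "grasp_force": force on a finger pad.
Only numpy, scipy, OpenCV 4.12 (cv2) and the standard library are available. Lean on these libraries where they do the work, as an engineer would, in place of code of your own. Each camera call takes 0.05 s, during which the arm holds its last target. There are 200 camera calls.

## Task

Press the red pad of the carton feeder fully down with one finger so that its spring pops the green carton out, and with the other finger in the chute stop the carton before it slides off the open lower end. Then let the red pad come all the way up again with the carton still stopped against the finger, and finish holding it there: the program ends with the finger still in the chute, keeping the carton from sliding. Nothing is grasped or lifted, and the other goods on the table are left alone.

Things in the scene. Friction and masses are not known exactly. Their poses are not given: they have to be found in the camera images.
- feeder: white and aluminium carton feeder fixed to the table: a straight chute falling at 20 degrees (0.349 rad). Origin on the table below the chute's centre line, level with the red pad. x: horizontal, up the chute (the chute falls to -x); y: across, towards the red pad; z up. Inside width 66 mm; side walls 4 mm thick, 26 mm high. Polished floor (friction 0.08): a freed carton slides down by itself.
- lane (a point): point on the chute's floor, on its centre line, level with the red pad, 37 mm above the feeder's origin. x points up the slope along the floor, y across towards the pad, z square to the floor.
- chute_end (a point): middle of the floor's edge at the open lower end, 55 mm down the slope from lane, 18 mm above the table. Nothing stops the carton here.
- gate (a point): point on the chute's floor over the steel gate that holds the carton back, 137 mm up the slope from lane. The gate goes up and down with the red pad.
- pad_top (a point): centre of the red press pad's top face, 40 mm along the chute x 32 mm across; moves with the pad. At rest 64 mm above the table and 62 mm to the feeder's +y side of the chute's centre line; 9 mm gap to the side wall. Pad down, its top is 13 mm above the chute floor beside it and some 30 mm lower than the top of a passing carton, so a finger in the chute at the same height bars the way.
- release (a joint): travel of the red pad and gate: 0 up (gate stands 10 mm above the floor), 0.014 m fully down (gate under the floor). A spring pushes it up: 4 N at 0, 8 N at 0.014. Somewhere between 0.009 and 0.012 the carton comes free and shoots out within 0.3 s. The gate comes up only once the carton is wholly past; a carton stopped by a finger level with the pad is past it by some 25 mm.
- carton: green carton with a white band and a yellow patch on top, loose: 80 mm along the chute x 60 mm across x 45 mm high, about 300 g. Origin at the centre of its underside; x up the slope, z square to the floor. It starts against the gate, its centre 180 mm up the slope from lane, with a spring pusher behind it (4.4 N at first, 35 mm stroke).
- tin: bystander: upright green tin, 66 mm across, 85 mm high. Origin at the centre of its underside. Stands beside the feeder, on the pad's side, 175 mm or more from the chute's centre line.
- jar: bystander: upright jar with red cap and orange label, 64 mm across, 100 mm high. Origin at the centre of its underside. Stands beside the feeder, on the side away from the pad, 140 mm or more from the chute's centre line.
- water: bystander: clear water bottle, 62 mm across, 190 mm high. Origin at the centre of its underside.
- roll: bystander: upright white paper roll, 100 mm across, 110 mm high. Origin at the centre of its underside.
- wafers: bystander: yellow and red wafer box, 60 x 100 x 50 mm. Origin at the centre of its underside.
- beans: bystander: upright red tin, 74 mm across, 105 mm high. Origin at the centre of its underside.
There are look-alikes about, which are no part of the job. What is shaped like the carton but pink is not meant.

How it is judged:
On the way, in this order (a step that is already met when the one before it is completed fails the run):
1. the red pad is pressed well down (value of joint release above 0.006 m).
2. the popped carton is stopped in the chute by a finger, below the gate (x of carton in the frame of lane between -0.05 and 0.092 m and z of carton in the frame of lane between -0.01 and 0.012 m and angle between the z axis of carton and the z axis of lane, either way round below 0.15 rad and linear speed of carton below 0.02 m/s and contact force between the fingers and carton above 0.05 N), for 0.2 s.
At the end, for the whole second after the job is handed in: The carton lies flat on the chute floor (0.15 rad, 12 mm), wholly below the gate (centre less than 92 mm up the slope from the lane point) and on the chute (less than 50 mm below it), at rest (under 0.02 m/s) against a finger (over 0.05 N); the red pad is up (under 0.003 m) (all of step 2 and value of joint release below 0.003 m); the arm keeps its last pose, push and grip.
It fails at once if the carton slid off the lower end of the chute (x of carton in the frame of lane below -0.055 m).
It fails at once if the carton was lifted from the chute's floor (z of carton in the frame of lane above 0.02 m).
It fails at once if one of the other goods was knocked or moved (over 20 mm) (distance of any of tin, jar, water, roll, wafers, beans from where it was at the start of the episode above 0.02 m).
It also fails if it takes over 32 s, if anything falls off the work surface, if the arm or the gripper's body presses on something with over 40 N, if the wrist force passes 120 N, or if a joint passes its speed limit or range.

## Working session

There is one attempt and no reset: what is moved stays moved. The work goes in short steps, Python scripts to look and compute and a tool call to move; the robot and the scene stay as the last step left them, time stands still between calls to the robot, and variables do not carry over. Pictures are saved under pics/ and viewed, at most 10 in all, crops included, and the job is handed in when it is done.

Besides the shell and the picture viewer there is one more tool, called after ">>>" in YAML: its name, and indented under it one key for each argument. carry_out: Moves the arm, as the interface text tells. Its arguments: {"type":"object","properties":{"deltas":{"type":"array","items":{"type":"array","items":{"type":"number"}}},"force":{"type":"number"}},"required":["deltas"]}

```bash
mkdir -p pics; cat > h.py <<'E'
import numpy as np, cv2
from workcell import manip, camera, ticket, boxes_of, outline_of
def pts(c):
    f=210/np.tan(np.radians(c["vertical_fov"])/2)
    v,u=np.mgrid[0:420,0:560]; d=c["depth"]
    P=np.stack([(u-c["cx"])/f*d,(v-c["cy"])/f*d,d],-1)
    return (P-c["t"])@c["R"]   # world
def save(c,n): cv2.imwrite(f"pics/{n}.png",c["img"][:,:,::-1])
E
python3 - <<'E'
from h import *
o=manip.get_obs(); print(o["clock"],o["position"],o["ee_rot"],o["grip_width"])
a=[]
for n in("top","side"):
    c=camera(n); save(c,n); a.append(c["img"])
    for q in("feeder","pad_top","carton","tin","jar","gate"):
        print(n,q,[(np.round(b["position"],3).tolist(),round(b["conf"],2)) for b in boxes_of(q,c)[:3]])
    P=pts(c)
    np.save(f"{n}P.npy",P); np.save(f"{n}I.npy",c["img"])
    for q in("pad_top","carton"):
        for r in outline_of(q,c)[:2]:
            m=r["region"]&(c["depth"]>0); print(q,r["conf"],m.sum(),np.round(np.median(P[m],0),3), np.argwhere(m).mean(0).round())
cv2.imwrite("pics/both.png",cv2.resize(np.hstack(a),(800,300))[:,:,::-1])
E
```

```text
0.0 [ 0.28277151 -0.55698888  0.25253708] [ 9.72537851e-01  2.32743736e-01 -1.91016440e-04 -6.66634969e-04] 0.9977222991200717
top feeder []
top pad_top [([0.511, -0.023, 0.067], 0.53)]
top carton [([0.668, -0.017, 0.143], 0.86), ([0.775, -0.246, 0.046], 0.66)]
top tin [([0.558, 0.142, 0.082], 0.78)]
top jar [([0.648, -0.175, 0.1], 0.6)]
top gate [([0.587, -0.028, 0.03], 0.59)]
pad_top 0.7 179 [ 0.499 -0.027  0.064] [248. 284.]
carton 0.89 763 [0.731 0.205 0.044] [164. 194.]
carton 0.85 787 [ 0.775 -0.243  0.044] [144. 360.]
side feeder [([0.614, -0.019, 0.02], 0.55)]
side pad_top [([0.514, -0.016, 0.062], 0.47)]
side carton [([0.663, -0.001, 0.134], 0.75), ([0.724, 0.228, 0.043], 0.73)]
side tin [([0.56, 0.17, 0.064], 0.73)]
side jar [([0.64, -0.162, 0.085], 0.71)]
side gate [([0.612, -0.018, 0.024], 0.84)]
pad_top 0.48 103 [ 0.498 -0.021  0.064] [207. 306.]
carton 0.71 778 [0.724 0.227 0.04 ] [244. 205.]
carton 0.55 346 [ 0.39  -0.422  0.046] [165. 361.]
```

View pics/top.png

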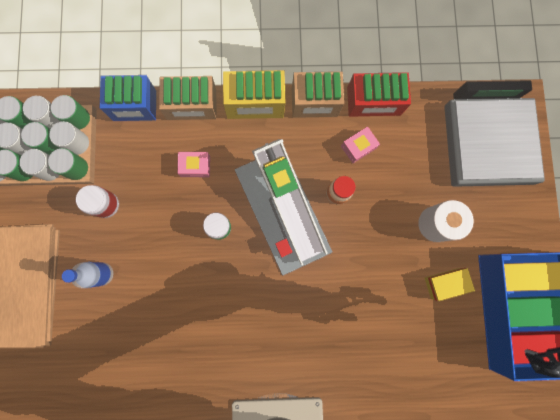

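View pics/side.png

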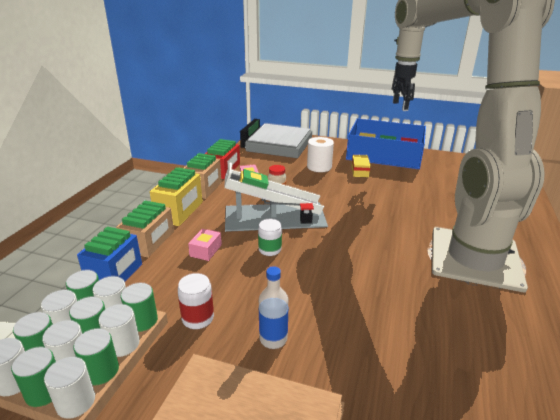

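The top view shows the feeder with its red pad at (284,248), the green carton at (281,178) and its high end at the top left. The pink look-alikes are at (194,163) and (361,144). The side view agrees, with the pad at (306,207) and the carton at (255,178). Next I'll fit the feeder pose.

```bash
cat > fit.py <<'E'
from h import *
from scipy.optimize import least_squares
s,cc=np.sin(.349),np.cos(.349)
for n in("top","side"):
    P=np.load(n+"P.npy"); I=np.load(n+"I.npy"); H=cv2.cvtColor(I,cv2.COLOR_RGB2HSV)
    near=(np.hypot(P[...,0]-.58,P[...,1]+.02)<.17)
    h,S,V=H[...,0],H[...,1],H[...,2]
    red=near&((h<8)|(h>172))&(S>150)&(abs(P[...,2]-.064)<.008)&(P[...,1]>-.09)
    green=near&(h>40)&(h<85)&(S>120)&(P[...,2]>.115)&(P[...,2]<.17)&(abs(P[...,1])<.09)
    yel=near&(h>20)&(h<35)&(S>120)&(P[...,2]>.115)&(P[...,2]<.17)
    white=near&(S<50)&(V>130)&(P[...,2]>.03)&(P[...,2]<.14)
    def ctr(m):
        r=cv2.minAreaRect((P[m][:,:2]*1000).astype(np.float32)); return np.round(P[m].mean(0),4),m.sum(),np.round(r[0],1),np.round(r[1],1),round(r[2],1)
    for nm,m in(("red",red),("green",green),("yel",yel),("green+yel",green|yel)): print(n,nm,*ctr(m) if m.sum()>5 else "-")
    W=P[white]; A=np.c_[W[:,:2],np.ones(len(W))]
    k=np.linalg.lstsq(A,W[:,2],rcond=None)[0]
    for _ in range(10):
        e=W[:,2]-A@k; g=abs(e)<max(.004,np.median(abs(e))); k=np.linalg.lstsq(A[g],W[g,2],rcond=None)[0]
    print("plane",k,g.sum(),"slope",np.hypot(*k[:2]),"yaw deg",np.degrees(np.arctan2(k[1],k[0])), "white rect",ctr(white)[2:])
E
python3 fit.py
```

```text
top red [ 0.501  -0.0262  0.0636] 170 [501.2 -26.7] [36.5 29.9] 24.6
top green [0.6743 0.0016 0.1459] 18 [6.739e+02 6.000e-01] [19.1 33.3] 84.5
top yel [ 0.6755 -0.0182  0.1424] 254 [680.5 -16.3] [64.1 50. ] 23.3
top green+yel [ 0.6754 -0.0169  0.1426] 272 [680.3 -15.8] [64.4 50. ] 22.3
plane [ 0.32838804  0.15240137 -0.12296233] 1644 slope 0.36202884307756983 yaw deg 24.89550943608304 white rect (array([576.1,  29.5]), array([299.3, 242.4]), 22.8)
side red [ 0.499  -0.0212  0.0642] 65 [499.6 -22. ] [37.4 32.3] 16.0
side green [ 0.6618 -0.0053  0.1383] 218 [666.3 -18.7] [73.8 62.7] 23.7
side yel [ 0.6784 -0.0146  0.1434] 75 [679.9 -13.5] [61.9 54.1] 20.1
side green+yel [ 0.666  -0.0077  0.1396] 293 [670.3 -16.9] [82.7 62.7] 23.7
plane [ 0.27593354  0.09199594 -0.0812655 ] 752 slope 0.29086521379482205 yaw deg 18.438329431900588 white rect (array([612.1, -21.5]), array([308.3, 261.2]), 71.3)
```

>>> carry_out:
  deltas:
    - [0.32, -0.25, 0, 0, 0.1]
    - [0.63, -0.51, 0, 0, 0.1]
    - [0.95, -0.765, 0, 0, 0.1]
    - [0.95, -0.765, 0, 0, 0.1]

```text
clock: 1.4
position: [0.3611, -0.386, 0.254]
ee_rot: [0.972, 0.237, 0.001, 0.0]
ft_force: [-0.7, -1.0, 0.8]
grip_width: 0.553
grasp_force: 0.0
```

>>> carry_out:
  deltas:
    - [0.32, -0.25, 0, 0, 0.1]
    - [0.63, -0.51, 0, 0, 0.1]
    - [0.95, -0.765, 0, 0, 0.1]
    - [0.95, -0.765, 0, 0, 0.1]

```text
clock: 1.9
position: [0.4351, -0.2196, 0.2538]
ee_rot: [0.972, 0.236, 0.001, -0.0]
ft_force: [-0.6, -0.1, -0.1]
grip_width: 0.548
grasp_force: 0.0
```

>>> carry_out:
  deltas:
    - [0.32, -0.25, 0, 0, 0.1]
    - [0.63, -0.51, 0, 0.077, 0.1]
    - [0.95, -0.765, 0.1, 0.077, 0.1]
    - [0.95, -0.765, 0.3, 0.077, 0.1]
    - [0.95, -0.765, 0.5, 0.077, 0.1]
    - [0.95, -0.765, 0.5, 0.077, 0.1]
    - [0.95, -0.765, 0.5, 0.077, 0.1]

```text
clock: 2.78
position: [0.5089, -0.0576, 0.1795]
ee_rot: [0.977, 0.213, 0.001, 0.0]
ft_force: [0.2, 0.0, -0.2]
grip_width: 0.552
grasp_force: 0.0
```

```bash
cat > look.py <<'E'
from h import *
import sys
o=manip.get_obs(); print(o["clock"],np.round(o["position"],4),np.round(o["ee_rot"],4),o["grip_width"],np.round(o["ft_force"],2))
q=o["ee_rot"]; yaw=2*np.arctan2(q[1],q[0]); print("yaw",np.degrees(yaw))
for n in sys.argv[2:]:
    c=camera(n); save(c,n+sys.argv[1])
    if n!="wrist": np.save(f"{n}P.npy",pts(c)); np.save(f"{n}I.npy",c["img"])
E
python3 look.py 1 wrist side; python3 fit.py | grep side
```

```text
2.775 [ 0.5089 -0.0576  0.1795] [9.771e-01 2.126e-01 6.000e-04 2.000e-04] 0.5517770136791273 [ 0.22  0.02 -0.17]
yaw 24.54541736610217
side red [ 0.4993 -0.021   0.0642] 67 [498.9 -22.2] [37.  31.7] 22.0
side green [ 0.6617 -0.0052  0.1383] 220 [666.8 -20.7] [73.8 66.8] 23.2
side yel [ 0.6784 -0.0145  0.1435] 75 [679.1 -12.8] [62.4 51.7] 22.1
side green+yel [ 0.6659 -0.0076  0.1396] 295 [671.  -18.9] [82.8 66.8] 23.2
```

View pics/wrist1.png

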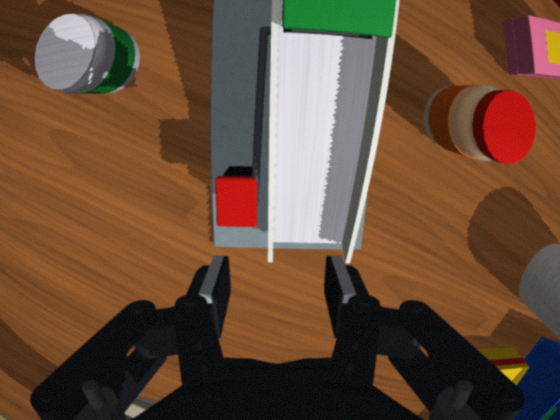

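View pics/side1.png

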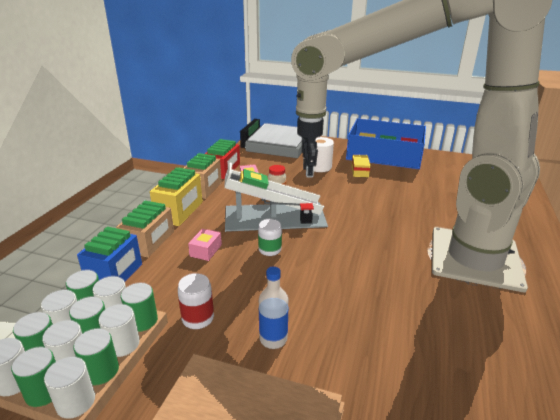

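The wrist view shows the chute lined up with the picture's columns: pad at (237,201), chute walls at columns 271 and 355 and fingers at columns 210 and 342. I'll place all of these with the wrist calibration.

```bash
cat > wr.py <<'E'
from h import *
o=manip.get_obs(); c=camera("wrist"); I=c["img"]; D=c["depth"]
f=210/np.tan(np.radians(c["vertical_fov"])/2); R,t=c["R"],c["t"]
v,u=np.mgrid[0:420,0:560]; dx,dy=u-c["cx"],v-c["cy"]; r=np.hypot(dx,dy)+1e-9; th=r/f
ray=np.stack([np.sin(th)*dx/r,np.sin(th)*dy/r,np.cos(th)],-1)
W=((ray/np.maximum(ray[...,2:],.05)*D[...,None])-t)@R
q=o["ee_rot"]; yaw=2*np.arctan2(q[1],q[0]); T=o["position"]
ex=np.array([np.cos(yaw),np.sin(yaw),0]); ey=np.array([-np.sin(yaw),np.cos(yaw),0])
rel=np.stack([(W-T)@ex,(W-T)@ey,W[...,2]],-1)*1000   # mm in feeder-like axes about TCP, z world
H=cv2.cvtColor(I,cv2.COLOR_RGB2HSV)
E
python3 - <<'E'
from wr import *
red=((H[...,0]<8)|(H[...,0]>172))&(H[...,1]>150)&(abs(rel[...,2]-64)<8)&(u<300)
print("pad",red.sum(),np.percentile(rel[red],[2,50,98],axis=0).round(1))
for row in (120,200,235):
    print("row",row,[(k,rel[row,k].round().astype(int).tolist()) for k in(262,271,273,285,310,335,350,358,365,372)])
for p in((270,222),(270,212),(270,204),(270,333),(270,343),(270,351),(262,222),(262,330),(262,345)): print(p,D[p].round(3),rel[p].round(1),I[p])
fing=(rel[...,2]>100)&(v>250)&(v<290)&(u>190)&(u<370)&(D>0)
L=fing&(u<280);Rr=fing&(u>280)
for m in(L,Rr): print(m.sum(),np.percentile(rel[m],[2,50,98],axis=0).round(1))
E
```

```text
pad 1990 [[-12.6  17.2  61.3]
 [  7.   31.9  63.7]
 [ 24.9  46.9  65.1]]
row 120 [(262, [68, 12, 65]), (271, [69, 5, 88]), (273, [69, 3, 89]), (285, [68, -5, 61]), (310, [68, -23, 61]), (335, [69, -42, 61]), (350, [69, -53, 60]), (358, [69, -59, 61]), (365, [70, -64, 62]), (372, [71, -64, 81])]
row 200 [(262, [-10, 15, 5]), (271, [8, 5, 65]), (273, [9, 4, 66]), (285, [-1, -6, 34]), (310, [-1, -27, 35]), (335, [0, -49, 36]), (350, [0, -62, 36]), (358, [7, -63, 61]), (365, [-9, -85, 6]), (372, [-11, -94, 0])]
row 235 [(262, [-46, 16, 4]), (271, [-25, 6, 54]), (273, [-39, 4, 21]), (285, [-39, -7, 22]), (310, [-39, -30, 20]), (335, [-39, -54, 21]), (350, [-28, -62, 47]), (358, [-46, -81, 5]), (365, [-49, -90, 0]), (372, [-50, -98, -2])]
(270, 222) 0.136 [ 11.1  24.6 178.7] [13 16 15]
(270, 212) 0.137 [ 10.8  29.1 178.4] [72 75 77]
(270, 204) 0.143 [  7.5  34.2 172.7] [ 8 12 11]
(270, 333) 0.136 [ 11.2 -23.  179.1] [ 9 10  9]
(270, 343) 0.138 [ 10.4 -27.7 177.8] [68 72 73]
(270, 351) 0.145 [  6.5 -33.1 171. ] [17 14 18]
(262, 222) 0.144 [ 10.9  25.8 171. ] [34 34 36]
(262, 330) 0.143 [ 11.4 -22.7 171.9] [12  8 13]
(262, 345) 0.335 [-79.3 -71.   -0.1] [161 146 134]
1047 [[ -3.7  24.3 162.3]
 [ 10.1  27.8 178.2]
 [ 11.4  37.5 193.7]]
1060 [[ -3.6 -35.6 162.3]
 [ 10.1 -25.8 178.4]
 [ 11.4 -22.2 193.4]]
```

>>> carry_out:
  deltas:
    - [0, 0, 0.3, 0, 0.1]
    - [0, 0, 0.5, 0, 0.1]
    - [0, 0, 0.58, 0, 0.1]
    - [0, 0, 0.58, 0, 0.1]
    - [0, 0, 0.58, 0, 0.1]

```text
clock: 3.55
position: [0.5092, -0.0569, 0.0927]
ee_rot: [0.977, 0.213, 0.001, 0.0]
ft_force: [0.6, 0.4, -0.1]
grip_width: 0.55
grasp_force: 0.0
```

```bash
python3 look.py 2 wrist; python3 - <<'E'
from wr import *
red=((H[...,0]<8)|(H[...,0]>172))&(H[...,1]>150)&(abs(rel[...,2]-64)<8)&(u<300)
if red.sum():print("pad",red.sum(),np.percentile(rel[red],[2,50,98],axis=0).round(1))
fing=(D>0)&(v>250)&(v<290)&(u>190)&(u<370)&(rel[...,0]>-8)&(rel[...,2]>62)
for m in(fing&(u<280),fing&(u>280)): print(m.sum(),np.percentile(rel[m],[2,50,98],axis=0).round(1))
E
```

```text
3.55 [ 0.5092 -0.0569  0.0927] [9.77e-01 2.13e-01 1.00e-03 4.00e-04] 0.5498670860682987 [ 0.62  0.38 -0.15]
yaw 24.602130960715968
pad 3392 [[-11.4  16.4  60.2]
 [ 11.9  29.8  63.7]
 [ 25.3  47.   65. ]]
2094 [[ -7.    4.6  62.6]
 [  5.8  26.7  66.9]
 [ 11.3  45.8 105.1]]
1056 [[ -3.8 -35.5  75.3]
 [ 10.2 -25.7  91.4]
 [ 11.4 -22.2 106.3]]
```

View pics/wrist2.png

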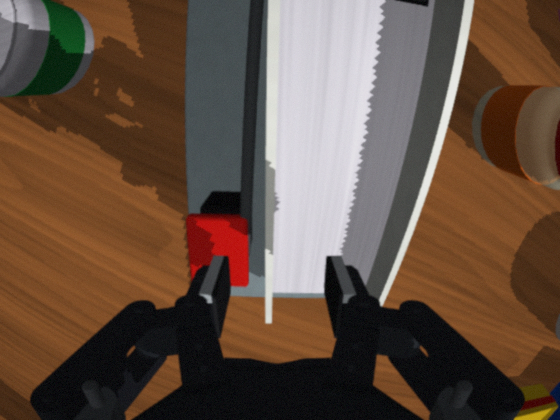

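The pad finger is over the pad, at (205,270) with the pad at (218,250), and the other finger is inside the chute at (340,270). Pressing now.

>>> carry_out:
  deltas:
    - [0, 0, 0.07, 0, 0.1]
    - [0, 0, 0.13, 0, 0.1]
    - [0, 0, 0.18, 0, 0.1]
    - [0, 0, 0.18, 0, 0.1]
    - [0, 0, 0.18, 0, 0.1]
    - [0, 0, 0.18, 0, 0.1]
    - [0, 0, 0.18, 0, 0.1]

```text
clock: 4.53
position: [0.5098, -0.0568, 0.0687]
ee_rot: [0.977, 0.213, 0.001, 0.001]
ft_force: [-19.6, -0.4, 60.7]
grip_width: 0.555
grasp_force: 30.9
```

```bash
python3 look.py 3 wrist
```

```text
4.525 [ 0.5098 -0.0568  0.0687] [9.770e-01 2.131e-01 9.000e-04 1.100e-03] 0.5551080693686307 [-19.59  -0.37  60.68]
yaw 24.606509564729887
```

View pics/wrist3.png

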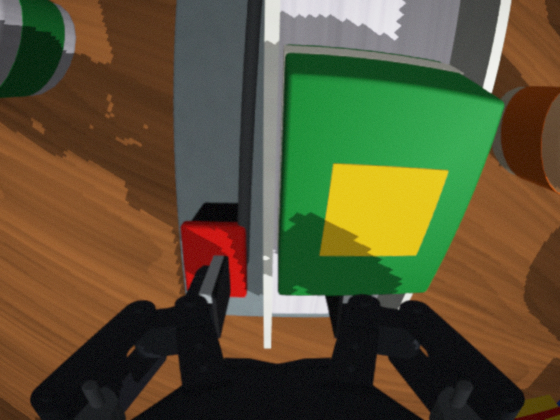

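The carton is stopped against the chute finger: its lower edge is at row 293 with the finger at (340,300), and its rear edge at row 50 is past the gate. I'll raise the tool slowly to let the pad come up.

>>> carry_out:
  deltas:
    - [0, 0, -0.02, 0, 0.1]
    - [0, 0, -0.04, 0, 0.1]
    - [0, 0, -0.06, 0, 0.1]
    - [0, 0, -0.08, 0, 0.1]
    - [0, 0, -0.1, 0, 0.1]
    - [0, 0, -0.12, 0, 0.1]
    - [0, 0, -0.135, 0, 0.1]
    - [0, 0, -0.145, 0, 0.1]
    - [0, 0, -0.145, 0, 0.1]
    - [0, 0, -0.145, 0, 0.1]
    - [0, 0, -0.145, 0, 0.1]

```text
clock: 5.95
position: [0.508, -0.0569, 0.0858]
ee_rot: [0.977, 0.213, -0.0, -0.0]
ft_force: [-1.6, -0.3, -0.4]
grip_width: 0.549
grasp_force: 0.7
```

```bash
python3 look.py 4 wrist side; python3 - <<'E'
from wr import *
red=((H[...,0]<8)|(H[...,0]>172))&(H[...,1]>150)&(rel[...,2]>40)&(rel[...,2]<72)&(u<270)
print("pad",red.sum(),np.percentile(rel[red],[2,50,98],axis=0).round(1))
g=(H[...,0]>20)&(H[...,0]<85)&(H[...,1]>120)&(u>275)&(v<300)&(rel[...,2]>70)&(rel[...,2]<140)
print("carton",g.sum(),np.percentile(rel[g],[1,50,99],axis=0).round(1))
A=np.c_[rel[g][:,:2],np.ones(g.sum())];k=np.linalg.lstsq(A,rel[g][:,2],rcond=None)[0];print("slopes deg",np.degrees(np.arctan(k[:2])))
xx=(rel[g][:,0]-6.5-0)*np.cos(.349)+(rel[g][:,2]-37)*np.sin(.349); zz=-(rel[g][:,0]-6.5)*np.sin(.349)+(rel[g][:,2]-37)*np.cos(.349)
print("lane x range, z", np.percentile(xx,[1,99]),np.percentile(zz,[5,50,95]))
E
```

```text
5.95 [ 0.508  -0.0569  0.0858] [ 9.770e-01  2.131e-01 -3.000e-04 -1.000e-04] 0.5493140887023078 [-1.59 -0.27 -0.43]
yaw 24.60791388709954
pad 3537 [[-10.5  15.9  59.8]
 [ 13.6  28.9  63.7]
 [ 26.2  46.5  65.2]]
carton 33390 [[ 13.  -59.4  87.8]
 [ 61.6 -27.6 104.5]
 [ 93.   -1.3 114.2]]
slopes deg [16.07873608 -0.51316081]
lane x range, z [ 23.52209921 101.39219005] [36.12730441 45.53544367 46.5160358 ]
```

View pics/wrist4.png

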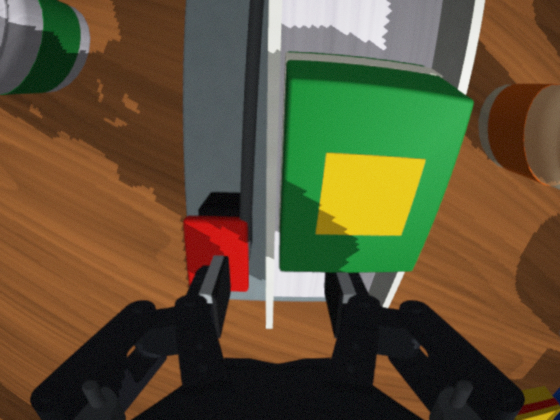

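The pad is up (top at 63.7 mm). The carton lies flat with its centre about 62 mm up from the lane point, resting on the finger with about 1.5 N.

```bash
python3 -c "
from h import *
print(ticket.hand_in())"
```

```text
the job is handed in; nothing more can be done
None
```

I pressed the pad fully down, the finger in the chute stopped the carton, and the pad has come all the way up with the carton still held there; the job is handed in at about 6 s on the clock, with no verdict returned.

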